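# Level a cabinet door in its turning frame and lock it

### The arm

A 6-joint arm with a two-finger parallel gripper is mounted at the origin on the work surface. World frame = base frame: x ahead of the robot, y to its left, z up, the work surface at z = 0. Lengths are in m, angles in rad, forces in N, time in s.
With the tool pointing down it reaches from about 0.275 to 0.875 m from the base axis. Payload 12.5 kg.
Tool frame: the origin (TCP) lies at the very end of the fingers, on their centre line; the grasp point (between the pads) lies 19 mm behind it (grip_depth is the distance from the TCP to the grasp point, in m); y points along the fingers, z is the direction in which the jaws open and shut, and the axes are right-handed (so a half turn about y gives the same grasp; the last joint's range is limited). The gripper opens to 85 mm and grips with 20 to 120 N. Pads are 22 mm wide; open, the fingers measure 114 mm over their backs; the gripper's body (76 mm by 85 mm) begins 54 mm behind the grasp point. The pads swing forward as they close: fully open they stand 13 mm farther back than shut.
Start: joints at [1.099, 0.351, 1.652, -0, 1.139, -0.085], TCP at [0.207, 0.509, 0.231] pointing down, gripper open.
Joint ranges: [-2.75, 2.75], [-0.79, 2.1], [0.01, 2.65], [-1.57, 4.71], [0.07, 3.14], [-2.87, 2.87]. Speed limits (rad/s): [2.22, 2.22, 2.79, 3.14, 3.14, 3.14].

### API

Orientations are given as a 3x3 rotation matrix whose columns are the frame's x, y, z axes.
In Python, from station import sense, read_camera, camera_model, hand_in, grip_depth gives the robot as it stands.
- The arm moves only by the tool jog_arm, never from a script. Its argument "increments" is a list that holds one entry, the list of rows, each a list of 7 numbers: the turn, a rotation vector about the world's x, y, z in degrees, then the shift along the world's x, y, z in m, then the finger opening in m, from 0 to 0.0854. In form: [[[wx, wy, wz, tx, ty, tz, hand], ...]]. A call has 1 to 20 rows; each row is the pose to reach, as a shift and turn from the pose commanded when the call began; what a row does not reach only later rows make up. A row lasts 1/10 s, in which the tool goes at most 50 mm and 8.59 degrees, less where a joint would pass 70% of its speed; a pose out of reach is approached as far as the arm can. A call with a gripper value outside its range is refused whole. The fingers move at their own pace and stop on an object; "squeeze" is the grip in N (left out, the last holds). Time passes only in rows, so rows that repeat a pose let the fingers close. It gives the time, the measured TCP pose, the force and the opening at its end, in the units of the state.
- sense(): the state, without advancing time (a new reading comes with each control period).
- read_camera(name): name is "scene" or "top"; returns the picture (480x640x3 uint8, blue, green, red); there is no depth.
- camera_model(name): a dict with "fx", "fy", "cx", "cy" (pixels), "R" (3x3) and "t" (3): a world point X has camera coordinates R X + t. Camera axes: x right, y down, z forward; pixel columns grow to the right and rows downward; lengths in m; the calibration is good to about 2 mm. A picture is of the moment at which its call begins. camera_model takes no time and is no camera call.
- hand_in(): hands the job in, once; it reports no verdict.
The state is a dict: "t": time; "joints": joint angles; "qd": joint speeds; "effort": joint torques, N m; "tcp_pos": TCP position; "ee_rot": TCP orientation; "wrist_force": force on the tool from outside, world axes, zero at the start; "torque": the same for the moment, N m; "grip_width": opening from 0.0 (shut) to 1.0 (fully open).
Only numpy, scipy, OpenCV 4.12 (cv2) and the standard library are available. Lean on these libraries where they do the work, as an engineer would, in place of code of your own. Each camera call takes 0.05 s, during which the arm holds its last target. There are 200 camera calls.

### The job

The small cabinet door in the turning frame stands at a slant. Turn the frame about its long axis until the door lies level, then turn the yellow knob on the sloping blue head clockwise up to its stop to lock it, with the door still level, and let go. Leave the glue bottle, the mallet and the hand plane where they are.

Things in the scene. Friction and masses are not known exactly. Their poses are not given: they have to be found in the camera images.
- stand: fixed wooden turning stand: base 150 x 370 x 18 mm (x, y, z), posts 60 x 36 mm, 175 mm high, at y = -155 and +155 mm. Origin: centre of the base's underside. y: along the long pivot axis, which runs at x = 0, 150 mm above the origin; x: away from the side with the red bar; z up. The blue head on the -y post has a face sloping 29 degrees (0.50 rad) outwards, to -y; it carries the yellow knob.
- frame (a joint): turn of the frame with the door about the pivot axis, rad: 0 = door level; positive = red bar raised. Starts well above 0, range -1.2 to 1.2. It stays where it is left: the pivot rubs evenly, some 5 N at the red bar. The knob does not change this rubbing in the simulation, so do not bump the frame afterwards.
- bar_mid (a point): middle of the frame's red round bar: 14 mm diameter, 200 mm free length along the stand's y, 105 mm from the pivot axis, turning with the frame. Door: 110 x 200 x 18 mm (24 mm with mouldings), centred on the pivot axis; 43 mm free gap between door and bar. Two aluminium arms, 14 mm wide, 22 mm high, join them at the ends. Axes: the stand's when level, tilting with the frame.
- knob (a joint): turn of the locking knob, rad: 0 = fully loose; grows clockwise, looking at the sloping face from outside; the stop at 1.4 = fully locked, where the handle lies along the stand's x axis, level. Starts near 0. Stays where it is left (friction about 0.12 N m).
- knob_grip (a point): centre of the knob's yellow bar handle, on the knob's axis, 39 mm out from the sloping face: 64 mm long, 14 wide, 30 high along the axis; below it a thin stem and a flange 52 mm across, 8 high. Site z: the knob's axis out of the face (0.50 rad off vertical, leaning to the stand's -y). At knob value q the handle lies along the stand's x turned (1.4 - q) rad anticlockwise about that axis.
- glue: white glue bottle, 64 mm diameter, 190 mm high, standing; origin at the centre of its underside. Leave alone.
- mallet: wooden mallet lying on the bench, 270 mm long, head 65 x 110 x 60 mm; origin on the bench below about mid-length, x axis towards the head. Leave alone.
- plane: hand plane, 160 x 50 mm, 62 mm high; origin at the centre of its sole, x axis towards its front knob. Leave alone.

How it is judged:
On the way, in this order (a step that is already met when the one before it is completed fails the run):
1. the door is turned level while the knob is still loose (value of joint frame between -0.1 and 0.1 rad and value of joint knob below 0.6 rad), for 0.2 s.
2. the knob is turned to its stop with the door still level (value of joint frame between -0.1 and 0.1 rad and value of joint knob above 1.25 rad), for 0.2 s.
At the end, for the whole second after the job is handed in: the door lies level within 0.1 rad (about 6 degrees) and at rest, and the locking knob is turned at least 1.25 rad of its 1.4 rad (all of step 2 and velocity of joint frame between -0.05 and 0.05 rad/s); the robot touches nothing.
It fails at once if the glue bottle is moved by more than 30 mm or tipped (distance of glue from where it was at the start of the episode above 0.03 m or angle between glue's own z axis and vertical above 0.35 rad).
It fails at once if the mallet is moved by more than 30 mm or tipped (distance of mallet from where it was at the start of the episode above 0.03 m or angle between mallet's own z axis and vertical above 0.35 rad).
It fails at once if the hand plane is moved by more than 30 mm or tipped (distance of plane from where it was at the start of the episode above 0.03 m or angle between plane's own z axis and vertical above 0.35 rad).
It also fails if it takes over 51 s, if anything falls off the work surface, if the arm or the gripper's body presses on something with over 40 N, if the wrist force passes 120 N, or if a joint passes its speed limit or range.

## Working session

There is one attempt and no reset: what is moved stays moved. The work goes in short steps, Python scripts to look and compute and a tool call to move; the robot and the scene stay as the last step left them, time stands still between calls to the robot, and variables do not carry over. Pictures are saved under pics/ and viewed, about 8 in all and at most 12, crops included, and the job is handed in when it is done.

Besides the shell and the picture viewer there is one more tool, called after "Request:" as name([rows], argument=value, ...), one row to a line, values as JSON. jog_arm: Moves the arm, as the interface text tells. Its arguments: {"type":"object","properties":{"increments":{"type":"array"},"squeeze":{"type":"number"}},"required":["increments"]}

```bash
mkdir -p pics; ls; python3 - <<'E'
from station import *
import cv2
s=sense();print({k:s[k] for k in s}, grip_depth)
for n in("scene","top"):
    cv2.imwrite(f"pics/{n}0.png",read_camera(n));m=camera_model(n);print(n,m)
E
```

```text
pics
{'t': 0.0, 'joints': array([ 1.09938899e+00,  3.51254505e-01,  1.65239909e+00, -1.30649548e-05,
        1.13908059e+00, -8.46184957e-02]), 'qd': array([-0.00073592,  0.0002764 ,  0.00015164,  0.00155495,  0.00110115,
        0.00139202]), 'effort': array([-1.74093122e-03, -5.06106877e+01, -2.91401178e+01, -1.43517186e-04,
        4.58195253e-03, -3.14862700e-05]), 'tcp_pos': array([0.20731446, 0.50909245, 0.23075791]), 'ee_rot': array([[ 9.26127176e-01, -5.07846937e-04,  3.77211076e-01],
       [-3.77211408e-01, -1.02241982e-03,  9.26126616e-01],
       [-8.46624855e-05, -9.99999348e-01, -1.13845644e-03]]), 'wrist_force': array([0.39776921, 0.13051045, 0.32878815]), 'torque': array([ 0.03941474, -0.00357255,  0.03351532]), 'grip_width': 1.0001793540603863} 0.0187
scene {'fx': 459.3868012691902, 'fy': 459.3868012691902, 'cx': 324.0473045609277, 'cy': 242.84397491270127, 'R': array([[ 0.26874233,  0.96314894, -0.01103111],
       [ 0.82592797, -0.23631667, -0.51185684],
       [-0.4956012 ,  0.12844669, -0.85899994]]), 't': array([-0.16686572, -0.34046249,  1.42083046])}
top {'fx': 438.5452852882276, 'fy': 438.5452852882276, 'cx': 320.3976932898141, 'cy': 240.44703698462322, 'R': array([[-0.00460312, -0.99987363, -0.01521644],
       [-0.99892205,  0.00530054, -0.0461156 ],
       [ 0.04619042,  0.01498776, -0.99882021]]), 't': array([0.0571092 , 0.52573142, 1.05802683])}
```

View pics/scene0.png

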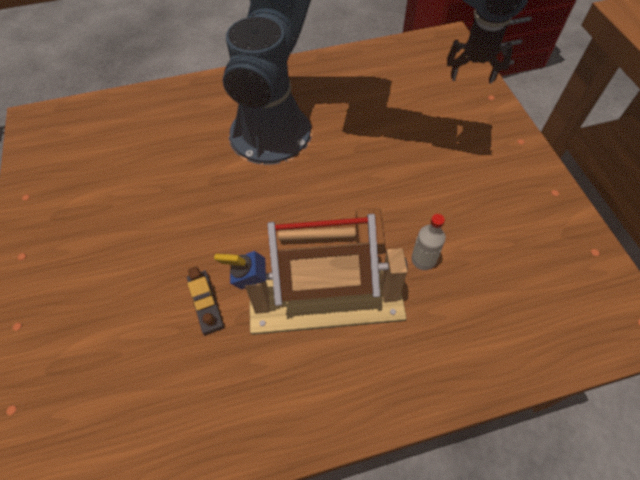

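View pics/top0.png

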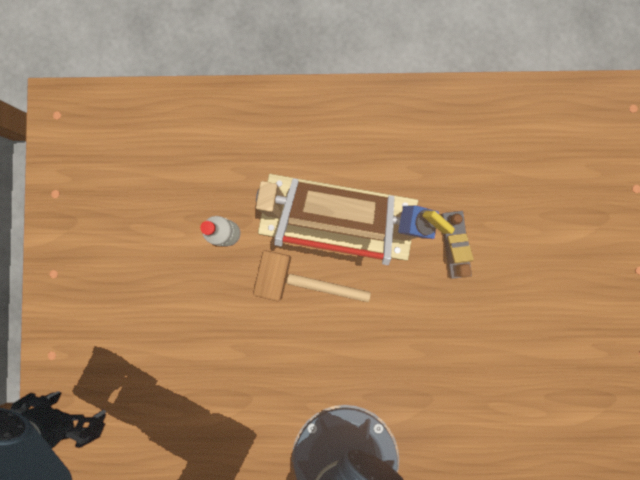

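The scene view has the red bar at (278–370, 223), the knob at (232,260), the bottle at (430,245) and the plane at (205,300). The top view has the stand from (262,180) to (415,258), with the red bar at (285–383, 240–255) and the yellow handle at (437,221). The mallet lies in front of the bar, at about (270–370, 250–300).

```bash
cat > h.py <<'E'
import numpy as np,cv2
from station import *
def ray(n,p):
    m=camera_model(n);R,t=m["R"],m["t"]
    d=R.T@np.array([(p[0]-m["cx"])/m["fx"],(p[1]-m["cy"])/m["fy"],1]);return -R.T@t,d/np.linalg.norm(d)
def onz(n,p,z):
    c,d=ray(n,p);return c+d*(z-c[2])/d[2]
def tri(p,q):
    a,d=ray("top",p);b,e=ray("scene",q)
    s=np.linalg.lstsq(np.c_[d,-e],b-a,rcond=None)[0];P,Q=a+s[0]*d,b+s[1]*e
    return (P+Q)/2,np.linalg.norm(P-Q)
def proj(n,X):
    m=camera_model(n);c=m["R"]@np.asarray(X)+m["t"];return np.array([m["fx"]*c[0]/c[2]+m["cx"],m["fy"]*c[1]/c[2]+m["cy"]])
def blob(im,lo,hi,roi):
    x0,y0,x1,y1=roi;h=cv2.cvtColor(im,cv2.COLOR_BGR2HSV);k=cv2.inRange(h,np.array(lo),np.array(hi));M=np.zeros_like(k);M[y0:y1,x0:x1]=k[y0:y1,x0:x1]
    n,l,s,c=cv2.connectedComponentsWithStats(M);i=1+np.argmax(s[1:,4]);pts=np.argwhere(l==i)[:,::-1].astype(float)
    u=cv2.minAreaRect(pts.astype(np.float32));c=pts.mean(0);v=np.linalg.svd(pts-c,full_matrices=False)[2][0];v=v*np.sign(v[0]);a=(pts-c)@v
    return c,c+v*a.min(),c+v*a.max(),len(pts),u
E
python3 - <<'E'
from h import *
T=cv2.imread("pics/top0.png");S=cv2.imread("pics/scene0.png")
rt=blob(T,(0,170,90),(5,255,255),(270,225,400,275));rs=blob(S,(0,190,90),(5,255,255),(265,205,385,240))
print(rt,rs)
for i in(0,1,2):
    pass
print("bar L(+y in top)",tri(rt[1],rs[2]),"R",tri(rt[2],rs[1]),"c",tri((rt[1]+rt[2])/2,(rs[1]+rs[2])/2))
yt=blob(T,(20,150,90),(32,255,255),(415,200,456,240));ys=blob(S,(20,150,90),(32,255,255),(205,245,262,275))
print(yt,ys);print("knob",tri(yt[4][0],ys[4][0]),tri(yt[1],ys[1]),tri(yt[2],ys[2]))
a=cv2.resize(T[165:285,240:480],None,fx=3.3,fy=3.3,interpolation=2);
b=cv2.resize(S[200:335,180:450],None,fx=2.9,fy=2.9,interpolation=2)
cv2.imwrite("pics/ca.png",a);cv2.imwrite("pics/cb.png",b)
E
```

```text
(array([332.11188811, 247.04895105]), array([283.73949708, 238.46860642]), array([381.21998856, 255.75979657]), 429, ((332.4522705078125, 247.2742919921875), (98.99237060546875, 5.097400188446045), 9.865806579589844)) (array([321.48110831, 223.08312343]), array([275.81940265, 226.75288021]), array([366.12019514, 219.49555284]), 397, ((320.9752502441406, 223.18618774414062), (4.984489917755127, 90.58655548095703), 85.48600769042969))
bar L(+y in top) (array([0.52097771, 0.12433783, 0.21658524]), np.float64(0.0007859494379896887)) R (array([ 0.48586335, -0.06760217,  0.21744773]), np.float64(0.0008765760497619451)) c (array([0.50335548, 0.02802512, 0.2170077 ]), np.float64(0.000743713583705252))
(array([438.49363057, 221.79936306]), array([424.70984737, 212.00138737]), array([451.81104196, 231.265826  ]), 314, ((438.505615234375, 221.39947509765625), (33.011959075927734, 11.71522045135498), 40.10090255737305)) (array([229.14646465, 258.23232323]), array([214.84164208, 256.02735224]), array([244.37311765, 260.57938682]), 198, ((229.62469482421875, 258.168701171875), (29.86587905883789, 8.158724784851074), 8.530765533447266))
knob (array([ 0.55065654, -0.17385299,  0.24405682]), np.float64(0.00148347030264222)) (array([ 0.56249034, -0.17008139,  0.27249082]), np.float64(0.05474914522534341)) (array([ 0.54173001, -0.17440887,  0.22891467]), np.float64(0.05986918414892126))
```

View pics/ca.png

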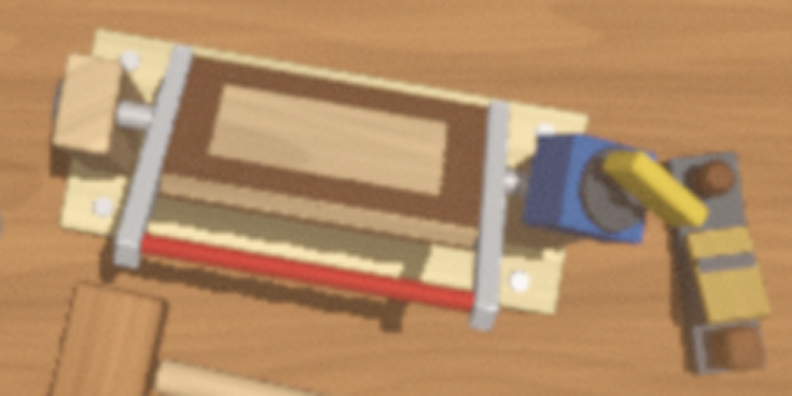

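View pics/cb.png

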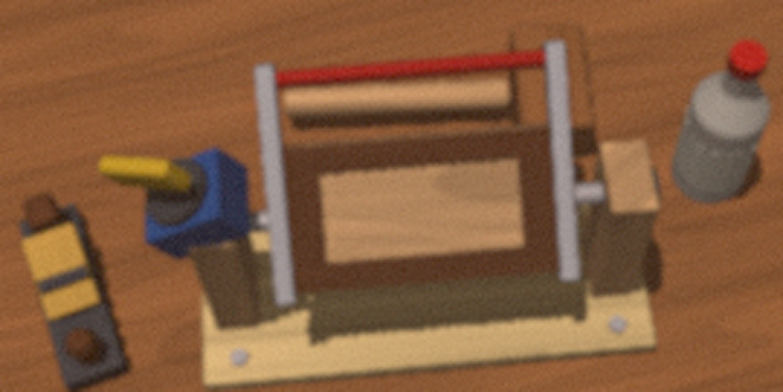

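The top crop gives the base corners at (97,30), (588,117), (555,313) and (62,227), with the yellow handle slanting from (615,165) to (700,215). The red bar is intact between the two arms in both crops, and nothing stands above it.

```bash
cat >> h.py <<'E'
from scipy.spatial.transform import Rotation as Ro
def stand():
    c=np.array([onz("top",(u/3.3+240,v/3.3+165),.018) for u,v in((97,30),(588,117),(555,313),(62,227))])
    y=(c[0]-c[1])+(c[3]-c[2]);y/=np.linalg.norm(y);x=np.array([y[1],-y[0],0]);z=np.array([0,0,1.]);o=c.mean(0);o[2]=0
    return o,np.c_[x,y,z],c
def knob(G,Rs):
    n=Rs@[0,-np.sin(.5),np.cos(.5)];yp=Rs@[0,np.cos(.5),np.sin(.5)];return n,yp
def move(Rt,tcp):
    s=sense();print("turn",Ro.from_matrix(Rt@s["ee_rot"].T).as_rotvec(degrees=True).round(1),"shift",(tcp-s["tcp_pos"]).round(4))
E
python3 - <<'E'
from h import *
o,Rs,c=stand();print(o,Rs,np.linalg.norm(np.roll(c,-1,0)-c,axis=1))
for P in((0.5034,.0280,.2170),(0.5507,-.1739,.2441)):print(Rs.T@(np.array(P)-o))
G=np.array((0.5507,-.1739,.2441));n,yp=knob(G,Rs)
T=cv2.imread("pics/top0.png");S=cv2.imread("pics/scene0.png")
for nm,im,roi in(("top",T,(415,200,456,240)),("scene",S,(205,245,262,275))):
    b=blob(im,(20,150,90),(32,255,255),roi);r=[]
    for p in b[1:3]:
        a,d=ray(nm,p);r.append(a+d*(n@(G-a))/(n@d))
    d=r[1]-r[0];print(nm,r,np.linalg.norm(d),np.degrees(np.arctan2(d@yp,d@Rs[:,0])))
# bar grasp, tool down
b=np.array((0.5034,.0280,.2170));x=Rs[:,0]
for s in(1,-1):
    z=x*s;y=np.array([0,0,-1.]);Rt=np.c_[np.cross(y,z),y,z];move(Rt,b-[0,0,.0187])
E
```

```text
[0.58287033 0.01045703 0.        ] [[ 0.98368674  0.17988998  0.        ]
 [-0.17988998  0.98368674  0.        ]
 [ 0.          0.          1.        ]] [0.36861186 0.14648133 0.36775027 0.14864316]
[-0.08132971  0.00296087  0.217     ]
[ 0.00151846 -0.18713668  0.2441    ]
top [array([ 0.5667778 , -0.14478113,  0.26132824]), array([ 0.53268978, -0.204732  ,  0.22576123])] 0.07759582226090501 -107.04675842835115
scene [array([ 0.52689009, -0.20303474,  0.22610336]), array([ 0.57492393, -0.14481571,  0.26211021])] 0.08362534790775897 63.90979242931669
turn [  0.   -0.1 -78.2] shift [ 0.2961 -0.4811 -0.0326]
turn [1.000e-01 0.000e+00 1.018e+02] shift [ 0.2961 -0.4811 -0.0326]
```

Request:
jog_arm([
  [[0,0,0,0,0,0.05,0.035],[0,0,-8,0.03,-0.048,0.05,0.035],[0,0,-78.2,0.296,-0.481,0.05,0.035],[0,0,-78.2,0.296,-0.481,0.05,0.035],[0,0,-78.2,0.296,-0.481,0.05,0.035],[0,0,-78.2,0.296,-0.481,0.05,0.035],[0,0,-78.2,0.296,-0.481,0.05,0.035],[0,0,-78.2,0.296,-0.481,0.05,0.035],[0,0,-78.2,0.296,-0.481,0.05,0.035],[0,0,-78.2,0.296,-0.481,0.05,0.035],[0,0,-78.2,0.296,-0.481,0.05,0.035],[0,0,-78.2,0.296,-0.481,0.05,0.035],[0,0,-78.2,0.296,-0.481,0.05,0.035],[0,0,-78.2,0.296,-0.481,0.05,0.035],[0,0,-78.2,0.296,-0.481,0.05,0.035],[0,0,-78.2,0.296,-0.481,0.05,0.035],[0,0,-78.2,0.296,-0.481,0.05,0.035],[0,0,-78.2,0.296,-0.481,0.05,0.035]],
], squeeze=30)

```text
t: 1.9
tcp_pos: [0.5032, 0.0291, 0.2814]
ee_rot: [[-0.179, 0.0, 0.984], [-0.984, 0.0, -0.179], [-0.0, -1.0, 0.0]]
wrist_force: [-0.4, 0.2, 1.4]
grip_width: 0.413
```

Request:
jog_arm([
  [[0,0,0,0,0,-0.03,0.035],[0,0,0,0,0,-0.05,0.035],[0,0,0,0,0,-0.065,0.035],[0,0,0,0,0,-0.075,0.035],[0,0,0,0,0,-0.083,0.035],[0,0,0,0,0,-0.083,0.035],[0,0,0,0,0,-0.083,0.0],[0,0,0,0,0,-0.083,0.0],[0,0,0,0,0,-0.083,0.0],[0,0,0,0,0,-0.083,0.0],[0,0,0,0,0,-0.083,0.0],[0,0,0,0,0,-0.083,0.0]],
])

```text
t: 3.1
tcp_pos: [0.5045, 0.0283, 0.1989]
ee_rot: [[-0.18, 0.003, 0.984], [-0.984, -0.0, -0.18], [-0.0, -1.0, 0.003]]
wrist_force: [5.9, -0.0, -4.2]
grip_width: 0.149
```

```bash
python3 - <<'E'
from h import *
S=read_camera("scene");T=read_camera("top")
a=cv2.resize(T[165:285,240:480],None,fx=2.5,fy=2.5,interpolation=2);b=cv2.resize(S[150:330,180:450],None,fx=2.22,fy=2.22,interpolation=2)
b=b[:,:600];cv2.imwrite("pics/d.png",np.vstack([a[:, :b.shape[1]],b[:300]]))
s=sense();print(s["joints"],s["grip_width"]*85,s["wrist_force"],s["tcp_pos"])
# arc deltas of bar
o,Rs,_=stand()
for th in(.69,.6,.5,.4,.3,.2,.1,0,-.02):
    d=Rs@np.array([-.105*(np.cos(th)-np.cos(.69)),0,.105*(np.sin(th)-np.sin(.69))]);print(th,d.round(4))
E
```

```text
[-3.61500963e-02  3.07178252e-01  1.80183457e+00 -2.27235071e-05
  1.02961334e+00  1.44826947e-01] 12.817186061781388 [ 6.27969293 -0.1429667  -4.59312263] [0.50452516 0.02827866 0.19892626]
0.69 [0. 0. 0.]
0.6 [-0.0056  0.001  -0.0075]
0.5 [-0.011   0.002  -0.0165]
0.4 [-0.0155  0.0028 -0.0259]
0.3 [-0.019   0.0035 -0.0358]
0.2 [-0.0216  0.0039 -0.046 ]
0.1 [-0.0231  0.0042 -0.0564]
0 [-0.0236  0.0043 -0.0668]
-0.02 [-0.0236  0.0043 -0.0689]
```

View pics/d.png

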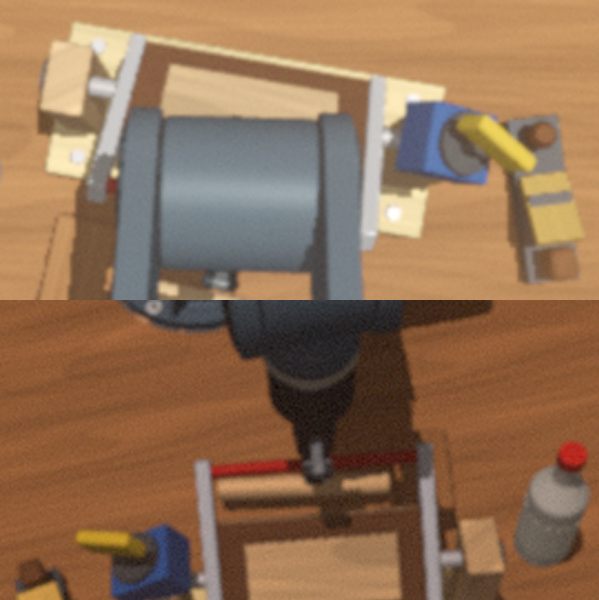

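The fingers hold the red bar at its middle: the lower half of the picture has them at (318,465). The door is still slanted and nothing else has moved.

Request:
jog_arm([
  [[0,0,0,-0.0028,0.0005,-0.0037,0],[0,0,0,-0.0056,0.001,-0.0075,0],[0,0,0,-0.0083,0.0015,-0.012,0],[0,0,0,-0.011,0.002,-0.0165,0],[0,0,0,-0.0133,0.0024,-0.0212,0],[0,0,0,-0.0155,0.0028,-0.0259,0],[0,0,0,-0.0173,0.0032,-0.0308,0],[0,0,0,-0.019,0.0035,-0.0358,0],[0,0,0,-0.0203,0.0037,-0.0409,0],[0,0,0,-0.0216,0.0039,-0.046,0],[0,0,0,-0.0224,0.004,-0.0512,0],[0,0,0,-0.0231,0.0042,-0.0564,0],[0,0,0,-0.0234,0.0042,-0.062,0],[0,0,0,-0.0236,0.0043,-0.0672,0],[0,0,0,-0.0236,0.0043,-0.0678,0],[0,0,0,-0.0236,0.0043,-0.0678,0],[0,0,0,-0.0236,0.0043,-0.0678,0]],
])

```text
t: 4.9
tcp_pos: [0.4826, 0.0324, 0.1321]
ee_rot: [[-0.18, 0.007, 0.984], [-0.984, -0.0, -0.18], [-0.001, -1.0, 0.007]]
wrist_force: [8.4, -1.2, 0.8]
grip_width: 0.151
```

```bash
python3 - <<'E'
from h import *
s=sense();print(s["tcp_pos"],s["wrist_force"],s["grip_width"])
S=read_camera("scene");T=read_camera("top")
for n,im,lo in(("scene",S,190),):
  for roi in((255,195,315,245),(328,195,390,245)):
    b=blob(im,(0,lo,80),(5,255,255),roi);print(b[:4])
    # ray meets the bar's own swing plane (stand x-z): solve with y from end
    for p in(b[0],): print(onz(n,p,.15))
b=np.array([s["tcp_pos"]])+[0,0,.0187];o,Rs,_=stand();print("bar in stand",(b-o)@Rs)
E
```

```text
[0.48262009 0.03238301 0.13212462] [ 8.38256763 -1.23489308  0.78458536] 0.15149379574156013
(array([294.54385965, 232.56140351]), array([278.90721534, 233.97003618]), array([310.01510469, 231.16767089]), 114)
[ 0.46902355 -0.02632594  0.15      ]
(array([358., 228.]), array([358., 228.]), array([358., 228.]), 1)
[0.49732925 0.11758837 0.15      ]
bar in stand [[-0.10255909  0.00353428  0.15082462]]
```

Request:
jog_arm([
  [[0,0,0,0,0,0,0.03],[0,0,0,0,0,0,0.03],[0,0,0,0,0,0,0.03],[0,0,0,0,0,0,0.03],[0,0,0,0,0,0.01,0.03],[0,0,0,0,0,0.03,0.03],[0,0,0,0,0,0.06,0.03],[0,0,0,0,0,0.1,0.03],[0,0,0,0,0,0.15,0.03],[0,0,0,0,0,0.2,0.05],[0,0,0,-0.04,-0.02,0.23,0.05],[0,0,0,-0.08,-0.04,0.23,0.05],[0,0,0,-0.08,-0.04,0.23,0.05]],
])

```text
t: 6.3
tcp_pos: [0.3967, -0.0084, 0.3623]
ee_rot: [[-0.181, 0.002, 0.983], [-0.983, -0.001, -0.181], [0.0, -1.0, 0.003]]
wrist_force: [1.6, 0.1, -0.6]
grip_width: 0.586
```

```bash
python3 - <<'E'
from h import *
o,Rs,_=stand()
S=read_camera("scene");T=read_camera("top")
cv2.imwrite("pics/e.png",np.hstack([T[130:330,220:500],S[150:350,180:460]]))
rs=blob(S,(0,190,80),(5,255,255),(255,195,390,245));print(rs[:4]);
for p in (rs[1],rs[0],rs[2]):
  for z in(.14,.15,.16):print(z,((onz("scene",p,z)-o)@Rs).round(4))
rt=blob(T,(0,170,90),(5,255,255),(270,225,400,285));print(rt[:4],((onz("top",rt[0],.15)-o)@Rs).round(4))
try:print(tri((rt[1]+rt[2])/2,(rs[1]+rs[2])/2))
except Exception as e:print(e)
# knob poses
G=o+Rs@np.array([0,-.1871,.2441]);print("G",G)
n,yp=knob(G,Rs);x=Rs[:,0]
for a in(72,0):
    j=np.radians(a-90);z=np.cos(j)*x+np.sin(j)*yp;y=-n;Rt=np.c_[np.cross(y,z),y,z]
    for off in(.10,0):move(Rt,G+n*(off-.0187))
print("n",n,"turn -72 about n",n*-72)
E
```

```text
(array([322.15068493, 229.99452055]), array([278.89509209, 233.81097733]), array([362.94662765, 226.3950796 ]), 365)
0.14 [-0.1118 -0.0934  0.14  ]
0.15 [-0.1055 -0.0927  0.15  ]
0.16 [-0.0992 -0.092   0.16  ]
0.14 [-0.1124  0.0076  0.14  ]
0.15 [-0.1061  0.0071  0.15  ]
0.16 [-0.0998  0.0067  0.16  ]
0.14 [-0.113   0.1034  0.14  ]
0.15 [-0.1067  0.1019  0.15  ]
0.16 [-0.1003  0.1005  0.16  ]
(array([293.17021277, 251.87234043]), array([285.03645816, 250.73846955]), array([301.00494509, 252.96452666]), 47) [-0.1038  0.0827  0.15  ]
(array([0.49079347, 0.07072911, 0.16443632]), np.float64(0.07816991289203087))
G [ 0.54921291 -0.17359076  0.2441    ]
turn [ 28.8  -0.6 -17.5] shift [ 0.1427 -0.2044 -0.046 ]
turn [ 28.8  -0.6 -17.5] shift [ 0.1514 -0.1573 -0.1338]
turn [ 26.2  18.1 -87.9] shift [ 0.1427 -0.2044 -0.046 ]
turn [ 26.2  18.1 -87.9] shift [ 0.1514 -0.1573 -0.1338]
n [-0.08624385 -0.47160454  0.87758256] turn -72 about n [  6.20955716  33.95552714 -63.18594446]
```

View pics/e.png

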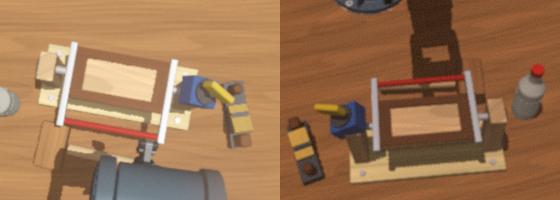

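The door is level: the bar's line of sight at z = 0.15 gives a radius of 0.106 m, and both halves of the picture show a level door. Next I move to the knob.

Request:
jog_arm([
  [[8,0,-5,0.03,-0.04,0,0.05],[28.8,-0.6,-19,0.143,-0.204,-0.04,0.05],[28.8,-0.6,-19,0.143,-0.204,-0.04,0.05],[28.8,-0.6,-19,0.143,-0.204,-0.04,0.05],[28.8,-0.6,-19,0.143,-0.204,-0.04,0.05],[28.8,-0.6,-19,0.143,-0.204,-0.04,0.05],[28.8,-0.6,-19,0.143,-0.204,-0.04,0.05],[28.8,-0.6,-19,0.143,-0.204,-0.04,0.05],[28.8,-0.6,-19,0.143,-0.204,-0.04,0.05]],
])

```text
t: 7.3
tcp_pos: [0.5428, -0.21, 0.3214]
ee_rot: [[-0.473, 0.091, 0.876], [-0.755, 0.471, -0.456], [-0.454, -0.878, -0.154]]
wrist_force: [1.0, -1.2, 0.2]
grip_width: 0.584
```

```bash
python3 - <<'E'
from h import *
s=sense();print(s["joints"],s["tcp_pos"])
o,Rs,_=stand();G=o+Rs@np.array([0,-.1871,.2441]);n,yp=knob(G,Rs);x=Rs[:,0]
j=np.radians(70-90);z=np.cos(j)*x+np.sin(j)*yp;y=-n;Rt=np.c_[np.cross(y,z),y,z]
for off in(.03,-.005):move(Rt,G+n*(off-.0187))
S=read_camera("scene");T=read_camera("top")
cv2.imwrite("pics/f.png",cv2.resize(np.hstack([T[140:280,360:500],S[180:320,150:290]]),None,fx=2.8,fy=2.8))
E
```

```text
[-0.64837213  0.42684555  1.39545457  0.44449937  1.55763642 -0.19069795] [ 0.54282663 -0.21003064  0.32142485]
turn [ 0.1  0.6 -0.5] shift [ 0.0054  0.0311 -0.0674]
turn [ 0.1  0.6 -0.5] shift [ 0.0084  0.0476 -0.0981]
```

View pics/f.png

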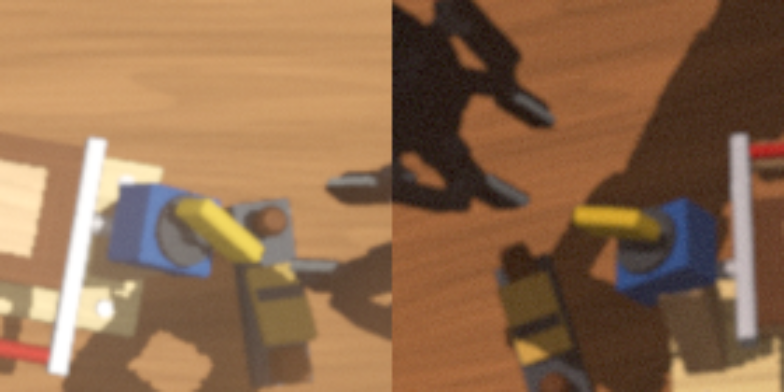

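The open fingers hang outside the knob at (315,225) in the left half, with the handle at (220,228). The fingers' position agrees with the TCP's projection, so I go in along the axis.

Request:
jog_arm([
  [[0,0.5,-0.5,0.003,0.016,-0.034,0.05],[0,0.5,-0.5,0.0054,0.031,-0.0674,0.05],[0,0.5,-0.5,0.0065,0.038,-0.08,0.05],[0,0.5,-0.5,0.0075,0.043,-0.09,0.05],[0,0.5,-0.5,0.0084,0.0476,-0.098,0.05],[0,0.5,-0.5,0.0084,0.0476,-0.098,0.05],[0,0.5,-0.5,0.0084,0.0476,-0.098,0.05]],
])

```text
t: 8.1
tcp_pos: [0.5516, -0.1642, 0.2233]
ee_rot: [[-0.485, 0.088, 0.87], [-0.75, 0.47, -0.465], [-0.45, -0.878, -0.161]]
wrist_force: [-0.2, -0.4, 0.6]
grip_width: 0.585
```

```bash
python3 - <<'E'
from h import *
s=sense();print(s["joints"],s["tcp_pos"],s["wrist_force"])
S=read_camera("scene");T=read_camera("top")
cv2.imwrite("pics/g.png",cv2.resize(np.hstack([T[140:280,360:500],S[180:320,150:290]]),None,fx=2.8,fy=2.8))
E
```

```text
[-0.57739138  0.48594594  1.55216408  0.47150367  1.33584158 -0.21307438] [ 0.55158538 -0.16417293  0.22334154] [-0.20736176 -0.43426766  0.5714933 ]
```

View pics/g.png

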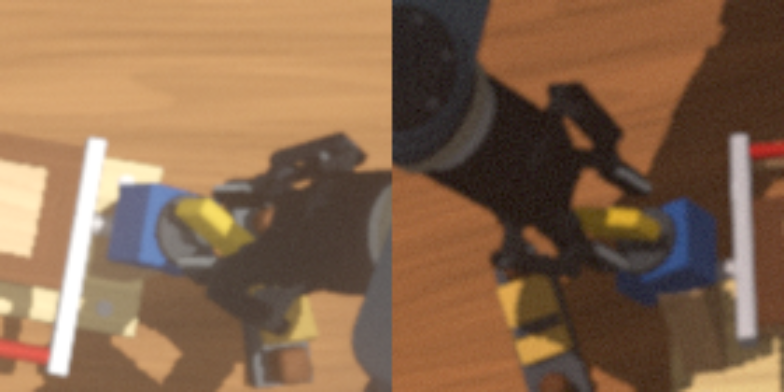

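The fingers straddle the handle, with tips at about (230,187) and (195,263) in the left half. I close with a 60 N squeeze.

Request:
jog_arm([
  [[0,0,0,0,0,0,0],[0,0,0,0,0,0,0],[0,0,0,0,0,0,0],[0,0,0,0,0,0,0],[0,0,0,0,0,0,0],[0,0,0,0,0,0,0]],
], squeeze=60)

```text
t: 8.8
tcp_pos: [0.5528, -0.1651, 0.2231]
ee_rot: [[-0.485, 0.092, 0.87], [-0.75, 0.467, -0.468], [-0.45, -0.879, -0.158]]
wrist_force: [8.9, -5.6, -1.4]
grip_width: 0.178
```

```bash
python3 - <<'E'
from h import *
s=sense();print(s["grip_width"]*85,s["tcp_pos"],s["wrist_force"],s["torque"],s["joints"])
o,Rs,_=stand();n,yp=knob(0,Rs);R=s["ee_rot"];z=R[:,2]
a=np.degrees(np.arctan2(z@yp,z@Rs[:,0]))+90;print("handle angle",a,"q",1.4-np.radians(a))
# TCP vs axis through G
G=o+Rs@np.array([0,-.1871,.2441]);d=s["tcp_pos"]-G;print("off axis in stand x,y',n",d@Rs[:,0],d@yp,d@n)
for k in (.25,.5,.75,1):print((-(a+3)*k*n).round(1))
E
```

```text
15.10471124523253 [ 0.55282905 -0.16512404  0.2230875 ] [ 8.85656006 -5.64682766 -1.42375249] [-1.12943242 -1.23332175 -0.76458839] [-0.57763948  0.48663402  1.55113308  0.47208715  1.33178605 -0.21321599]
handle angle 70.00918566577515 q 0.17810920349220516
off axis in stand x,y',n 0.0020340699637922746 -0.002194021718895845 -0.022745012749145383
[  1.6   8.6 -16. ]
[  3.1  17.2 -32. ]
[  4.7  25.8 -48.1]
[  6.3  34.4 -64.1]
```

Request:
jog_arm([
  [[0.5,2.3,-4.3,0.001,-0.0006,0,0],[0.8,4.6,-8.5,0.001,-0.0006,0,0],[1.3,6.9,-12.8,0.001,-0.0006,0,0],[1.7,9.2,-17.1,0.001,-0.0006,0,0],[2.1,11.5,-21.4,0.001,-0.0006,0,0],[2.5,13.8,-25.6,0.001,-0.0006,0,0],[2.9,16.0,-29.9,0.001,-0.0006,0,0],[3.1,17.2,-32,0.001,-0.0006,0,0],[3.1,17.2,-32,0.001,-0.0006,0,0]],
])

```text
t: 9.7
tcp_pos: [0.5535, -0.1657, 0.2229]
ee_rot: [[-0.908, 0.09, 0.41], [-0.325, 0.467, -0.822], [-0.265, -0.88, -0.394]]
wrist_force: [7.1, -5.7, -2.6]
grip_width: 0.174
```

```bash
cat >c.py <<'E'
from h import *
s=sense();print(s["grip_width"]*85,s["tcp_pos"],s["wrist_force"],s["torque"],s["joints"])
o,Rs,_=stand();n,yp=knob(0,Rs);R=s["ee_rot"];z=R[:,2]
a=np.degrees(np.arctan2(z@yp,z@Rs[:,0]))+90;print("handle angle",a,"q",1.4-np.radians(a), "tool-n angle",np.degrees(np.arccos(-R[:,1]@n)))
G=o+Rs@np.array([0,-.1871,.2441]);d=s["tcp_pos"]-G;print("off axis in stand x,y',n",d@Rs[:,0],d@yp,d@n)
E
python3 c.py
```

```text
14.803845388631064 [ 0.55349581 -0.16568376  0.22285536] [ 7.13423002 -5.67825977 -2.63326996] [-1.2083016  -0.92300176 -0.59475813] [-0.57701183  0.48898337  1.54754057  0.46986792  1.33377696  0.4264052 ]
handle angle 33.45376431140861 q 0.816121665579746 tool-n angle 0.36674286095454145
off axis in stand x,y',n 0.002790641352471598 -0.00268324456214726 -0.022742274298375404
```

Request:
jog_arm([
  [[0.5,2.3,-4.3,0.0005,-0.0005,0,0],[0.8,4.6,-8.5,0.001,-0.001,0,0],[1.3,6.9,-12.8,0.001,-0.001,0,0],[1.7,9.2,-17.1,0.001,-0.001,0,0],[2.1,11.5,-21.4,0.001,-0.001,0,0],[2.5,13.8,-25.6,0.001,-0.001,0,0],[2.7,15.0,-28,0.001,-0.001,0,0],[2.9,16,-29.9,0.001,-0.001,0,0],[3.1,17.2,-32,0.001,-0.001,0,0],[3.1,17.2,-32,0.001,-0.001,0,0],[3.1,17.2,-32,0.001,-0.001,0,0]],
])

```text
t: 10.8
tcp_pos: [0.5537, -0.1664, 0.2224]
ee_rot: [[-0.974, 0.086, -0.208], [0.224, 0.467, -0.855], [0.024, -0.88, -0.475]]
wrist_force: [2.8, -5.0, -3.7]
grip_width: 0.182
```

```bash
python3 c.py
```

```text
15.47511153237858 [ 0.55369949 -0.16644284  0.22243818] [ 2.78936654 -4.98471515 -3.71883206] [-1.21695348 -0.5089242   0.16421608] [-0.57717503  0.49209199  1.54359303  0.46748093  1.33787294  1.06176614]
handle angle -2.9054632952789774 q 1.4507099007984623 tool-n angle 0.2788954242654123
off axis in stand x,y',n 0.0031275498305331634 -0.0035063843743698845 -0.022767965907170798
```

The torque about the knob's axis rose from about 0.02 to 0.5 N m, so it is at the stop. I release and back out along the axis.

Request:
jog_arm([
  [[0,0,0,0,0,0,0.045],[0,0,0,0,0,0,0.045],[0,0,0,0,0,0,0.045],[0,0,0,0,0,0,0.045],[0,0,0,0,0,0,0.045],[0,0,0,-0.001,-0.0047,0.0088,0.045],[0,0,0,-0.0025,-0.014,0.026,0.045],[0,0,0,-0.0043,-0.0235,0.044,0.045],[0,0,0,-0.007,-0.0378,0.0704,0.045],[0,0,0,-0.01,-0.0566,0.105,0.045],[0,0,0,-0.013,-0.071,0.132,0.045],[0,0,0,-0.05,-0.09,0.16,0.045],[0,0,0,-0.1,-0.1,0.18,0.045],[0,0,0,-0.15,-0.1,0.18,0.045],[0,0,0,-0.15,-0.1,0.18,0.045],[0,0,0,-0.15,-0.1,0.18,0.045]],
])

```text
t: 12.4
tcp_pos: [0.4026, -0.2657, 0.4035]
ee_rot: [[-0.974, 0.086, -0.209], [0.225, 0.468, -0.854], [0.025, -0.879, -0.476]]
wrist_force: [0.5, -0.4, -0.7]
grip_width: 0.527
```

```bash
python3 - <<'E'
from h import *
o,Rs,_=stand();s=sense();print(s["t"],s["tcp_pos"],s["wrist_force"])
S=read_camera("scene");T=read_camera("top")
cv2.imwrite("pics/i.png",cv2.resize(np.hstack([T[140:290,250:480],S[190:340,180:410]]),None,fx=1.73,fy=1.73))
rs=blob(S,(0,190,80),(5,255,255),(255,195,390,245));rt=blob(T,(0,170,90),(5,255,255),(270,225,400,285))
print(rs[0],rs[3],rt[0],rt[3],((onz("scene",rs[0],.15)-o)@Rs).round(4),((onz("top",rt[0],.15)-o)@Rs).round(4))
P,e=tri((rt[1]+rt[2])/2,(rs[1]+rs[2])/2);print((P-o)@Rs,e)
G=o+Rs@np.array([.002,-.187,.24]);n,yp=knob(G,Rs)
for nm,im,roi in(("top",T,(400,190,456,250)),("scene",S,(205,235,262,285))):
    b=blob(im,(20,150,90),(32,255,255),roi);r=[]
    for p in b[1:3]:
        a,d=ray(nm,p);r.append(a+d*(n@(G-a))/(n@d))
    d=r[1]-r[0];print(nm,b[3],np.linalg.norm(d),np.degrees(np.arctan2(d@yp,d@Rs[:,0])))
E
```

```text
12.4 [ 0.40256309 -0.26570556  0.40353535] [ 0.46573157 -0.36575311 -0.67067236]
[320.86153846 230.25846154] 325 [301.68421053 253.42105263] 38 [-0.1057  0.0041  0.15  ] [-0.1039  0.0643  0.15  ]
[-0.1030448   0.03308518  0.15726638] 0.05834667914950089
top 404 0.06310361255016791 0.35192854113150135
scene 372 0.07666549978423712 6.975406034481442
```

View pics/i.png

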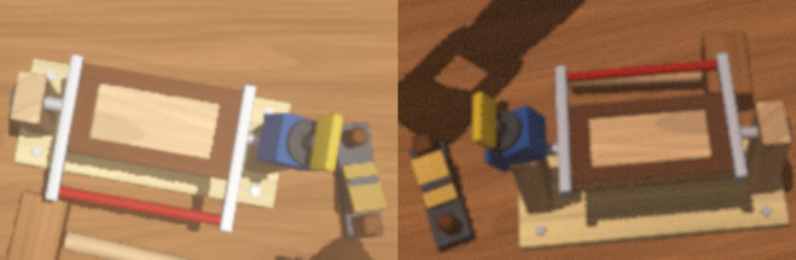

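The handle now lies along the stand's x, at (325,140) in the left half. The frame is level, the tools have not moved and the arm is clear, so I hand in.

```bash
python3 -c "
from station import *
hand_in();print(sense()['t'])"
```

```text
the job is handed in; nothing more can be done
the job is handed in; nothing more can be done
```

I gripped the red bar, swung the frame down to level and let go. Then I gripped the yellow knob along its sloping axis, turned it clockwise to its stop, let go and backed away. I handed the job in at about 12.5 s; no verdict is reported.

**Door:** In the scene view, the bar's line of sight crosses pivot height 105.7 mm from the axis, against 105 mm for a level door. It read 106.1 mm before the knob was turned. The gripper put the bar at 150.8 mm high before release, against 150 mm.

**Knob:** The torque about the knob's axis jumped from about 0.02 to 0.5 N m at the end of the turn, which I took as the stop. Afterwards the top camera put the handle 0.4° off the stand's x axis. The scene camera read 7°, probably because the handle's side face shows in that view. Even 7° would leave the knob at about 1.28 rad, just over the 1.25 needed.

**Failed check:** The final two-camera measurement of the bar was invalid, with its rays missing each other by 58 mm. The top view's colour mask caught only a fragment of the bar, so I relied on the scene view alone.

**Rest of the scene:** The mallet and plane look unmoved in the last pictures. The glue bottle was outside the final crop, but the arm never went near it. The wrist force at the end was about 1 N, so the arm was touching nothing.

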